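# Find the full tin of drawing pins by feel and hold it up

### The arm

A 6-joint arm with a two-finger parallel gripper is mounted at the origin on a cart in front of the work surface, level with it; the furniture and walls round the work are solid. World frame = base frame: x ahead of the robot, y to its left, z up, the work surface at z = 0. Lengths are in m, angles in rad, forces in N, time in s.
With the tool pointing down it reaches from about 0.275 to 0.725 m from the base axis. Payload 5.6 kg.
Tool frame: the origin (TCP) lies midway between the tips of the shut fingers; the grasp point (between the pads) lies 19 mm behind it (grip_point_offset is the distance from the TCP to the grasp point, in m); y points along the fingers, z is the direction in which the jaws open and shut, and the axes are right-handed (so a half turn about y gives the same grasp; the last joint's range is limited). The gripper opens to 85 mm and grips with 20 to 120 N. Pads are 22 mm wide; open, the fingers measure 114 mm over their backs; the gripper's body (76 mm by 85 mm) begins 54 mm behind the grasp point. The pads swing forward as they close: fully open they stand 13 mm farther back than shut.
Start: joints at [1.56, 0.255, 0.108, 0, -1.424, -0.285], TCP at [0.16, 0.526, 0.231] pointing down, gripper open.
Joint ranges: [-2.95, 2.95], [-1.21, 1.97], [-1.09, 1.5], [-2.87, 1.71], [-2.94, -0.07], [-3.05, 3.05]. Speed limits (rad/s): [2.57, 2.57, 3.14, 3.14, 3.14, 3.14].

### API

Orientations are given as a 3x3 rotation matrix whose columns are the frame's x, y, z axes.
In Python, from plant import get_state, get_image, camera_params, hand_in, grip_point_offset gives the robot as it stands.
- The arm moves only by the shell command python3 -m pendant 'ROWS' [OPENING] [FORCE]. ROWS is JSON, one flat list of numbers, 6 for each row, row after row: the shift along the tool's x, y, z in mm, then the turn, a rotation vector about the tool's x, y, z in degrees. A call has 1 to 8 rows; each row is the pose to reach, as a shift and turn from the pose commanded when the call began, along the tool's axes at that moment; what a row does not reach only later rows make up. A row lasts 1/8 s, in which the tool goes at most 62.5 mm and 10.7 degrees, less where a joint would pass 70% of its speed; a pose out of reach is approached as far as the arm can. A call with a gripper value outside its range is refused whole. OPENING is the opening in per cent of the stroke, from 0 (shut) to 100 (fully open), set as the call begins (- or left out, the last holds). The fingers move at their own pace and stop on an object; FORCE is the grip in N (left out, the last holds). Time passes only in rows, so rows that repeat a pose let the fingers close. It gives the time, the measured TCP pose, the force and the opening at its end, in the units of the state.
- get_state(): the state, without advancing time (a new reading comes with each control period).
- get_image(name): name is "scene" or "top" or "wrist"; returns the picture (420x560x3 uint8, red, green, blue); there is no depth.
- camera_params(name): a dict with "K" (3x3 intrinsics, pixels), "D" ([k1, k2, p1, p2, k3] as OpenCV has them; the pictures are not rectified), "extrinsics" (4x4, takes a point from camera to world coordinates); the wrist camera has in their place "hand_eye" (4x4, takes a point from camera to tool coordinates, whose origin is the TCP and whose axes are the tool frame's). Camera axes: x right, y up, looking along -z (the intrinsics and any distortion apply to the point x, -y, -z); pixel columns grow to the right and rows downward; lengths in m; the calibration is good to about 2 mm. A picture is of the moment at which its call begins: read the wrist's pose just before it. camera_params takes no time and is no camera call.
- hand_in(): hands the job in, once; it reports no verdict.
The state is a dict: "t": time; "joint_positions": joint angles; "qd": joint speeds; "joint_efforts": joint torques, N m; "tool_pos": TCP position; "tool_rot": TCP orientation; "ft_force": force on the tool from outside, world axes, zero at the start; "ft_torque": the same for the moment, N m; "finger_gap": finger opening in m.
Only numpy, scipy, OpenCV 4.12 (cv2) and the standard library are available. Lean on these libraries where they do the work, as an engineer would, in place of code of your own. Each camera call takes 0.05 s, during which the arm holds its last target.

### The job

Three identical closed tins of drawing pins stand on the desk, and only their weight tells which one is full. Heft them: stand the two lighter ones upright on the low tray for refilling and finish holding the heaviest one up in the gripper, upright and still, about 15 cm clear of the desk. Do not knock over any tin or push the glue stick or the stapler about.

Things in the scene. Friction and masses are not known exactly. Their poses are not given: they have to be found in the camera images.
- tin_a: one of three identical closed drawing-pin tins: upright cylinder 50 mm across, 72 mm tall, blue with a pale paper band and a steel lid (lid fixed shut). Weights between 0.1 and 0.65 kg, not visible from outside; which tin is heaviest is not told by its name or place; the heaviest outweighs the next by at least 0.15 kg. Origin: centre of the underside, z up through the lid. It starts upright on the table (z = 0), at least 85 mm from the other tins' centres
- tin_b: one of three identical closed drawing-pin tins: upright cylinder 50 mm across, 72 mm tall, blue with a pale paper band and a steel lid (lid fixed shut). Weights between 0.1 and 0.65 kg, not visible from outside; which tin is heaviest is not told by its name or place; the heaviest outweighs the next by at least 0.15 kg. Origin: centre of the underside, z up through the lid. It starts upright on the table (z = 0), at least 85 mm from the other tins' centres
- tin_c: one of three identical closed drawing-pin tins: upright cylinder 50 mm across, 72 mm tall, blue with a pale paper band and a steel lid (lid fixed shut). Weights between 0.1 and 0.65 kg, not visible from outside; which tin is heaviest is not told by its name or place; the heaviest outweighs the next by at least 0.15 kg. Origin: centre of the underside, z up through the lid. It starts upright on the table (z = 0), at least 85 mm from the other tins' centres
- tray: low black refill tray with a cork floor, fixed to the desk, 140 mm along its x and 170 mm along its y, open on top: floor 4 mm above the desk, rim 4 mm thick reaching 12 mm above the desk, inside 132 x 162 mm. Origin: centre of its underside on the desk. Room for three tins 50 mm across, e.g. at (-30, -47), (-30, 47) and (34, 0) mm in its frame. A tall computer tower stands to the right behind it, 0.15 m or more from the tray's centre
- glue: bystander: standing glue stick 27 mm across, 90 mm tall; origin centre of underside
- stapler: bystander: black stapler 146x36x46 mm; origin centre of underside
Mind the look-alikes: they are no part of the job. Leave any yellow look-alike of the tin_a alone.

How it is judged:
At the end, for the whole second after the job is handed in: The heaviest tin is held still in the fingers, upright within 17 degrees, underside 0.10 to 0.35 m above the desk, touching nothing else; the other two stand upright (within 7 degrees) on the tray floor, released, at rest, each weighing 0.5 to 3.7 N (the heaviest weighs more) (((height (world z) of tin_a between 0.1 and 0.35 m and angle between tin_a's own z axis and vertical below 0.3 rad and linear speed of tin_a below 0.04 m/s and contact force between tin_a and the fingers above 2 N and contact force between tin_a and tray below 0.05 N and contact force between tin_a and tin_b below 0.05 N and contact force between tin_a and tin_c below 0.05 N and contact force between tin_a and glue below 0.05 N and contact force between tin_a and stapler below 0.05 N and (x of tin_b in the frame of tray between -0.045 and 0.045 m and y of tin_b in the frame of tray between -0.06 and 0.06 m and z of tin_b in the frame of tray below 0.012 m and angle between tin_b's own z axis and vertical below 0.12 rad and linear speed of tin_b below 0.03 m/s and contact force between tin_b and tray between 0.5 and 3.7 N and contact force between tin_b and the arm below 0.1 N and contact force between tin_b and the fingers below 0.1 N) and (x of tin_c in the frame of tray between -0.045 and 0.045 m and y of tin_c in the frame of tray between -0.06 and 0.06 m and z of tin_c in the frame of tray below 0.012 m and angle between tin_c's own z axis and vertical below 0.12 rad and linear speed of tin_c below 0.03 m/s and contact force between tin_c and tray between 0.5 and 3.7 N and contact force between tin_c and the arm below 0.1 N and contact force between tin_c and the fingers below 0.1 N)) or (height (world z) of tin_b between 0.1 and 0.35 m and angle between tin_b's own z axis and vertical below 0.3 rad and linear speed of tin_b below 0.04 m/s and contact force between tin_b and the fingers above 2 N and contact force between tin_b and tray below 0.05 N and contact force between tin_b and tin_a below 0.05 N and contact force between tin_b and tin_c below 0.05 N and contact force between tin_b and glue below 0.05 N and contact force between tin_b and stapler below 0.05 N and (x of tin_a in the frame of tray between -0.045 and 0.045 m and y of tin_a in the frame of tray between -0.06 and 0.06 m and z of tin_a in the frame of tray below 0.012 m and angle between tin_a's own z axis and vertical below 0.12 rad and linear speed of tin_a below 0.03 m/s and contact force between tin_a and tray between 0.5 and 3.7 N and contact force between tin_a and the arm below 0.1 N and contact force between tin_a and the fingers below 0.1 N) and (x of tin_c in the frame of tray between -0.045 and 0.045 m and y of tin_c in the frame of tray between -0.06 and 0.06 m and z of tin_c in the frame of tray below 0.012 m and angle between tin_c's own z axis and vertical below 0.12 rad and linear speed of tin_c below 0.03 m/s and contact force between tin_c and tray between 0.5 and 3.7 N and contact force between tin_c and the arm below 0.1 N and contact force between tin_c and the fingers below 0.1 N)) or (height (world z) of tin_c between 0.1 and 0.35 m and angle between tin_c's own z axis and vertical below 0.3 rad and linear speed of tin_c below 0.04 m/s and contact force between tin_c and the fingers above 2 N and contact force between tin_c and tray below 0.05 N and contact force between tin_c and tin_a below 0.05 N and contact force between tin_c and tin_b below 0.05 N and contact force between tin_c and glue below 0.05 N and contact force between tin_c and stapler below 0.05 N and (x of tin_a in the frame of tray between -0.045 and 0.045 m and y of tin_a in the frame of tray between -0.06 and 0.06 m and z of tin_a in the frame of tray below 0.012 m and angle between tin_a's own z axis and vertical below 0.12 rad and linear speed of tin_a below 0.03 m/s and contact force between tin_a and tray between 0.5 and 3.7 N and contact force between tin_a and the arm below 0.1 N and contact force between tin_a and the fingers below 0.1 N) and (x of tin_b in the frame of tray between -0.045 and 0.045 m and y of tin_b in the frame of tray between -0.06 and 0.06 m and z of tin_b in the frame of tray below 0.012 m and angle between tin_b's own z axis and vertical below 0.12 rad and linear speed of tin_b below 0.03 m/s and contact force between tin_b and tray between 0.5 and 3.7 N and contact force between tin_b and the arm below 0.1 N and contact force between tin_b and the fingers below 0.1 N)))); the arm keeps its last pose, push and grip.
It fails at once if a tin is knocked over (angle between any of tin_a, tin_b, tin_c's own z axis and vertical above 0.7 rad).
It fails at once if a bystander (glue stick, stapler) is pushed more than 4 cm or tipped over (distance of any of glue, stapler from where it was at the start of the episode above 0.04 m or angle between any of glue, stapler's own z axis and vertical above 0.5 rad).
It also fails if it takes over 69 s, if anything falls off the work surface, if the arm or the gripper's body presses on something with over 40 N, if the wrist force passes 120 N, or if a joint passes its speed limit or range.

## Working session

There is one attempt and no reset: what is moved stays moved. The work goes in short steps, Python scripts to look and compute and a shell command to move; the robot and the scene stay as the last step left them, time stands still between calls to the robot, and variables do not carry over. Pictures are saved under pics/ and viewed, and the job is handed in when it is done.

```bash
ls; mkdir -p pics; python3 - <<'E'
from plant import *
import cv2
s=get_state()
for k,v in s.items(): print(k,v)
print(grip_point_offset)
for n in ["scene","top","wrist"]:
    im=get_image(n); cv2.imwrite(f"pics/{n}0.png",im[:,:,::-1]); print(n,camera_params(n))
E
```

```text
pics
t 0.0
joint_positions [ 1.55960236e+00  2.55786391e-01  1.07019499e-01 -4.72179771e-04
 -1.42388498e+00 -2.84582172e-01]
qd [-0.00014411  0.00044387  0.00090101 -0.00078864  0.00080324 -0.00033378]
joint_efforts [-3.52589723e-04 -3.86636782e+01  2.37931806e+01  5.36492676e+00
 -6.39769496e-03  4.08691363e-06]
tool_pos [0.1601251  0.52567122 0.23038132]
tool_rot [[-9.56555943e-01 -4.87834401e-04 -2.91548436e-01]
 [ 2.91548835e-01 -1.85018226e-03 -9.56554156e-01]
 [-7.27777204e-05 -9.99998169e-01  1.91203039e-03]]
ft_force [-0.3175071  -0.82817502 -0.23160473]
ft_torque [-0.01345596  0.03788714  0.02403465]
finger_gap 0.08561760520086806
0.0187
scene {'K': array([[426.62463888,   0.        , 278.81928714],
       [  0.        , 426.62463888, 206.13423792],
       [  0.        ,   0.        ,   1.        ]]), 'D': array([-0.05052524,  0.        ,  0.        ,  0.        ,  0.        ]), 'extrinsics': array([[-0.82191216,  0.46586509, -0.32776533,  0.20632529],
       [-0.56951435, -0.68286825,  0.45754165,  0.55832532],
       [-0.01066786,  0.56272611,  0.82657457,  0.89674122],
 
[... 460 characters left out ...]
.13259768,  0.99101792,  1.09216326],
       [ 0.        ,  0.        ,  0.        ,  1.        ]])}
wrist {'K': array([[323.68571439,   0.        , 277.66741933],
       [  0.        , 323.68571439, 205.86025614],
       [  0.        ,   0.        ,   1.        ]]), 'D': array([-0.02504326,  0.        ,  0.        ,  0.        ,  0.        ]), 'hand_eye': array([[ 1.35003209e-03, -9.50781176e-01, -3.09860183e-01,
        -7.99746758e-02],
       [-4.85205423e-05,  3.09860403e-01, -9.50782061e-01,
        -1.42678046e-01],
       [ 9.99999088e-01,  1.29862087e-03,  3.72189068e-04,
        -8.63099620e-04],
       [ 0.00000000e+00,  0.00000000e+00,  0.00000000e+00,
         1.00000000e+00]])}
```

View pics/top0.png

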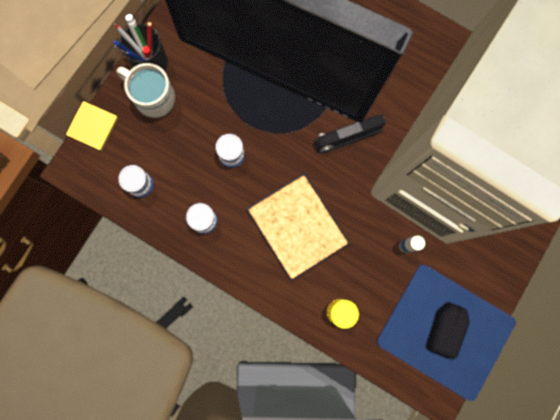

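View pics/scene0.png

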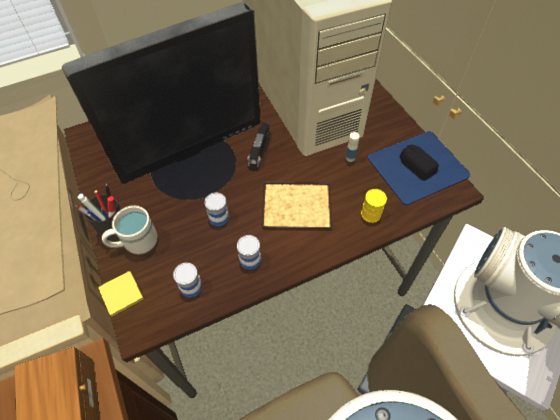

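View pics/wrist0.png

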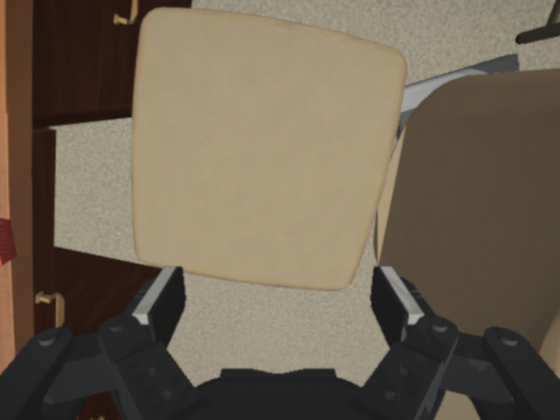

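The top view shows three blue tins with steel lids at about (230,150), (134,180) and (201,218), and the yellow look-alike at (343,313). The tray is at (298,227), the stapler at (348,134) and the glue stick at (412,244). The scene view agrees: tins at (217,210), (187,281) and (249,253), yellow one at (373,206). Next I'll measure them.

```bash
cat > h.py <<'E'
import numpy as np, cv2
from plant import *
def ray(n,uv,state=None):
    p=camera_params(n)
    q=cv2.undistortPoints(np.array([[uv]],float),p["K"],p["D"])[0,0]
    d=np.array([q[0],-q[1],-1.0])
    if "extrinsics" in p: E=p["extrinsics"]
    else:
        T=np.eye(4);T[:3,:3]=state["tool_rot"];T[:3,3]=state["tool_pos"];E=T@p["hand_eye"]
    return E[:3,3],E[:3,:3]@d
def onz(n,uv,z,state=None):
    o,d=ray(n,uv,state); return o+d*(z-o[2])/d[2]
def proj(n,P,state=None):
    p=camera_params(n)
    if "extrinsics" in p: E=p["extrinsics"]
    else:
        T=np.eye(4);T[:3,:3]=state["tool_rot"];T[:3,3]=state["tool_pos"];E=T@p["hand_eye"]
    c=(np.asarray(P)-E[:3,3])@E[:3,:3]; c=c*[1,-1,-1]
    return cv2.projectPoints(c[None],np.zeros(3),np.zeros(3),p["K"],p["D"])[0][0,0]
def cross(a,b):
    (o1,d1),(o2,d2)=a,b
    A=np.stack([d1,-d2],1); s=np.linalg.lstsq(A,o2-o1,rcond=None)[0]
    p,q=o1+s[0]*d1,o2+s[1]*d2; return (p+q)/2,np.linalg.norm(p-q)
E
python3 - <<'E'
from h import *
for n in ["top","scene"]:
    im=cv2.imread(f"pics/{n}0.png"); hsv=cv2.cvtColor(im,cv2.COLOR_BGR2HSV)
    def rep(m,name,z,lo,hi):
        cs,_=cv2.findContours(m.astype(np.uint8),cv2.RETR_EXTERNAL,cv2.CHAIN_APPROX_NONE)
        for c in cs:
            a=cv2.contourArea(c)
            if lo<a<hi:
                if len(c)<5: continue
                (u,v),ax,ang=cv2.fitEllipse(cv2.convexHull(c))
                print(n,name,np.round([u,v],1),np.round(ax,1),int(a),np.round(onz(n,(u,v),z),3))
    H,S,V=hsv[:,:,0],hsv[:,:,1],hsv[:,:,2]
    rep((S<45)&(V>190),"lid",.072,120,1500)
    rep((H>25)&(H<35)&(S>180)&(V>120),"yellow",.072,150,3000)
    m=((H>10)&(H<28)&(S>60)&(V>170)).astype(np.uint8)
    m=cv2.morphologyEx(m,cv2.MORPH_CLOSE,np.ones((5,5)))
    cs,_=cv2.findContours(m,cv2.RETR_EXTERNAL,cv2.CHAIN_APPROX_NONE)
    for c in cs:
        if 1500<cv2.contourArea(c)<12000:
            r=cv2.minAreaRect(c); print(n,"tray?",r); b=cv2.boxPoints(r)
            ap=cv2.approxPolyDP(cv2.convexHull(c),8,True)[:,0]
            P=[onz(n,q,.004) for q in ap]; print(ap.tolist(),np.round(P,3).tolist())
E
```

```text
top lid [417.4 242.4] [13.7 14. ] 137 [ 0.493 -0.184  0.072]
top lid [199.9 216.4] [26.7 27.6] 542 [0.531 0.225 0.072]
top lid [131.8 178. ] [25.8 26.8] 517 [0.601 0.356 0.072]
top lid [228.9 146.5] [25.6 26.6] 511 [0.667 0.176 0.072]
top lid [142.8  82.1] [40.6 53.1] 243 [0.79  0.347 0.072]
top yellow [344.1 313.8] [28.3 29.6] 623 [ 0.358 -0.047  0.072]
top tray? ((297.39117431640625, 226.11473083496094), (82.37203979492188, 67.10943603515625), 57.528804779052734)
[[304, 176], [346, 244], [292, 278], [249, 209]] [[0.627, 0.027, 0.004], [0.492, -0.06, 0.004], [0.422, 0.047, 0.004], [0.557, 0.136, 0.004]]
top tray? ((64.0, 68.0), (136.0, 128.0), 90.0)
[[128, 0], [32, 130], [0, 129], [0, 0]] [[0.995, 0.405, 0.004], [0.707, 0.583, 0.004], [0.708, 0.648, 0.004], [0.987, 0.674, 0.004]]
scene lid [400.1 493.1] [179.  210.7] 1222 [0.047 0.456 0.072]
scene lid [184.8 273.2] [20.3 23.6] 353 [0.6   0.356 0.072]
scene lid [247.7 244.8] [19.8 22.2] 319 [0.531 0.225 0.072]
scene lid [535.7 259.9] [ 65.1 112.7] 1193 [-0.01  -0.097  0.072]
scene lid [214.8 201.2] [16.3 20.7] 242 [0.666 0.176 0.072]
scene lid [31.7 66.8] [ 21.3 109.8] 1224 [1.473 0.104 0.072]
scene lid [308.6  26.3] [20.7 24.2] 683 [ 0.863 -0.547  0.072]
scene yellow [375.6 197.5] [17.6 21.9] 282 [ 0.358 -0.048  0.072]
scene tray? ((296.5, 205.0), (42.0, 65.0), 90.0)
[[266, 184], [326, 185], [329, 226], [264, 225]] [[0.628, 0.025, 0.004], [0.496, -0.06, 0.004], [0.425, 0.043, 0.004], [0.558, 0.131, 0.004]]
```

```bash
python3 - <<'E'
import cv2,numpy as np
a=cv2.imread("pics/top0.png")[100:260,100:380]; cv2.imwrite("pics/crop0.png",cv2.resize(a,None,fx=2.8,fy=2.8,interpolation=cv2.INTER_CUBIC))
E
```

```text
(no output)
```

View pics/crop0.png

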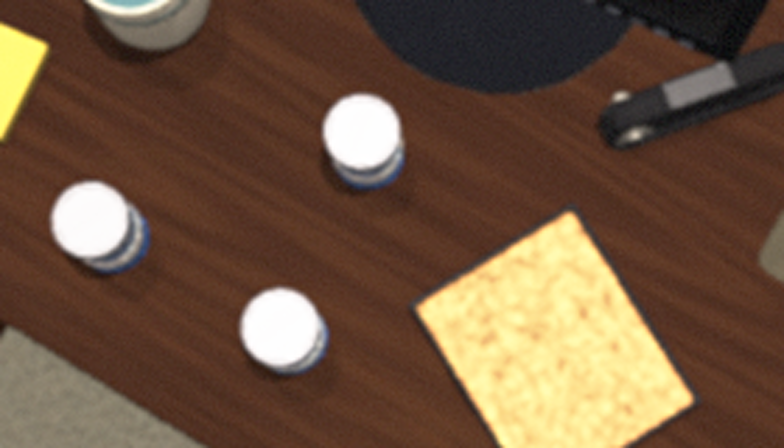

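```bash
python3 - <<'E'
from h import *
for nm,a,b in [("monBR",(363,117),(262,122)),("monBL",(187,36),(120,176)),("monTR",(408,42),(248,12)),("towerBaseFront",(375,192),(318,150)),("towerTopL?",(443,122),(298,18)),("glue",(417.4,242.4),(354,136)),("towerBaseR",(440,240),(368,127))]:
    p,e=cross(ray("top",a),ray("scene",b)); print(nm,np.round(p,3),round(e,3))
for uv in [(316,145),(383,124)]: print("stapler",np.round(onz("top",uv,.04),3))
print("glue",np.round(onz("top",(417.4,242.4),.09),3))
E
```

```text
monBR [ 0.72  -0.08   0.094] 0.012
monBL [0.874 0.262 0.11 ] 0.01
monTR [ 0.737 -0.085  0.397] 0.001
towerBaseFront [ 0.577 -0.116  0.044] 0.032
towerTopL? [ 0.633 -0.128  0.396] 0.012
glue [ 0.492 -0.18   0.087] 0.0
towerBaseR [ 0.488 -0.227  0.085] 0.022
stapler [0.683 0.006 0.04 ]
stapler [ 0.73  -0.127  0.04 ]
glue [ 0.492 -0.179  0.09 ]
```

```bash
python3 - <<'E'
from h import *
for a,b in [((190,395),(385,350)),((225,385),(440,310))]:
    p,e=cross(ray("top",a),ray("scene",b)); print(np.round(p,3),round(e,3))
for uv in [(175,400),(240,395)]: print(np.round(onz("top",uv,.15),3))
def plan(x,y,z,yawz):  # target TCP & jaw angle
    s=get_state(); R=s["tool_rot"]; d=np.array([x,y,z])-s["tool_pos"]
    print("shift mm",np.round(1000*R.T@d,1))
plan(.531,.225,.2,0)
E
```

```text
[ 0.183  0.236 -0.006] 0.019
[0.178 0.158 0.108] 0.109
[0.215 0.243 0.15 ]
[0.225 0.136 0.15 ]
shift mm [-442.4   30.9  179.6]
```

```bash
python3 -m pendant '[-55,4,22,0,-6,0, -110,8,45,0,-12,0, -165,12,67,0,-18,0, -221,16,90,0,-24,0, -276,20,112,0,-30,0, -331,24,135,0,-37,0, -387,28,157,0,-43,0, -442,31,180,0,-50,0]' 100 40
cat >> h.py <<'E'
def plan(x,y,z,jaw=-57.3):
    s=get_state(); R=s["tool_rot"]; d=np.array([x,y,z])-s["tool_pos"]
    a=np.degrees(np.arctan2(R[1,2],R[0,2]))
    print("t",round(s["t"],2),"pos",np.round(s["tool_pos"],4),"shift mm",np.round(1000*R.T@d,1),"turn y",round(-(jaw-a),1),"tooly",np.round(R[:,1],3),"F",np.round(s["ft_force"],2),"gap",round(s["finger_gap"],4))
E
python3 - <<'E'
from h import *
plan(.531,.225,.2)
s=get_state(); im=get_image("wrist"); cv2.imwrite("pics/w1.png",im[:,:,::-1]); print(s["joint_positions"],proj("wrist",[.531,.225,.072],s))
E
```

```text
t: 1.15
tool_pos: [0.5318, 0.2236, 0.1998]
tool_rot: [[-0.836, -0.001, 0.549], [-0.549, -0.0, -0.836], [0.001, -1.0, -0.0]]
ft_force: [-0.0, 1.2, 0.6]
finger_gap: 0.0851
t 1.15 pos [0.5318 0.2236 0.1998] shift mm [-0.1 -0.2 -1.6] turn y 0.6 tooly [-0.001 -0.    -1.   ] F [-0.01  1.17  0.6 ] gap 0.0851
[ 6.68818087e-01  3.19379555e-01  1.16817307e-01 -1.53954670e-04
 -1.36880565e+00  1.48279700e+00] [276.12398064 197.29485908]
```

View pics/w1.png

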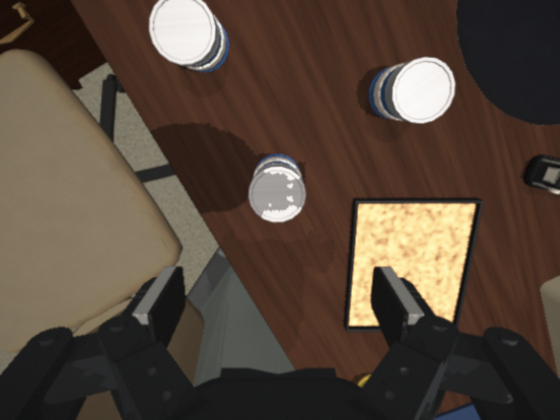

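The wrist view shows the near tin's lid at (277,193), against a prediction of (276,197), which is about 1–2 mm. Jaws are lined up with the tray edge. Going down on it.

```bash
python3 -m pendant '[0,50,-1,0,0,0, 0,100,-1,0,0,0, 0,140,-1,0,0,0, 0,165,-1,0,0,0, 0,180,-1,0,0,0, 0,182,-1,0,0,0]'
python3 -m pendant '[0,0,0,0,0,0, 0,0,0,0,0,0, 0,0,0,0,0,0, 0,0,0,0,0,0]' 30 50
```

```text
t: 1.95
tool_pos: [0.5297, 0.2257, 0.0176]
tool_rot: [[-0.838, -0.001, 0.545], [-0.545, -0.001, -0.838], [0.002, -1.0, 0.0]]
ft_force: [-0.1, -0.3, 0.9]
finger_gap: 0.0853
t: 2.45
tool_pos: [0.531, 0.2265, 0.0197]
tool_rot: [[-0.838, 0.003, 0.546], [-0.546, 0.001, -0.838], [-0.003, -1.0, 0.0]]
ft_force: [-0.2, 0.4, 5.8]
finger_gap: 0.0488
```

```bash
python3 -m pendant '[0,-15,0,0,0,0, 0,-40,0,0,0,0, 0,-75,0,0,0,0, 0,-105,0,0,0,0, 0,-115,0,0,0,0, 0,-115,0,0,0,0, 0,-115,0,0,0,0, 0,-115,0,0,0,0]'
python3 - <<'E'
from h import *
for i in range(8):
    im=get_image("wrist"); s=get_state(); print(round(s["t"],2),np.round(s["ft_force"],2),np.round(s["tool_pos"],4))
cv2.imwrite("pics/w2.png",im[:,:,::-1])
# slot A = tray centre + 0.042*(0.84,0.54)
plan(.560,.060,.145)
E
```

```text
t: 3.45
tool_pos: [0.5295, 0.2256, 0.132]
tool_rot: [[-0.838, -0.002, 0.545], [-0.545, -0.001, -0.838], [0.003, -1.0, 0.0]]
ft_force: [0.3, -0.9, -1.4]
finger_gap: 0.0496
3.5 [ 0.05  0.03 -0.35] [0.5296 0.2256 0.1322]
3.55 [ 0.3   0.3  -1.48] [0.5298 0.2257 0.1324]
3.6 [ 0.49  0.46 -1.58] [0.5299 0.2258 0.1326]
3.65 [-1.24 -0.63 -1.6 ] [0.5299 0.2258 0.1328]
3.7 [-0.85 -0.05 -1.12] [0.53   0.2259 0.133 ]
3.75 [-0.44  0.55 -1.32] [0.53   0.2259 0.1331]
3.8 [ 0.16  0.55 -0.8 ] [0.5301 0.2259 0.1332]
3.85 [-0.47 -0.02 -1.35] [0.5301 0.2259 0.1332]
t 3.85 pos [0.5301 0.2259 0.1332] shift mm [ 65.4 -11.8 155.4] turn y 0.4 tooly [-0. -0. -1.] F [-0.47 -0.02 -1.35] gap 0.0493
```

View pics/w2.png

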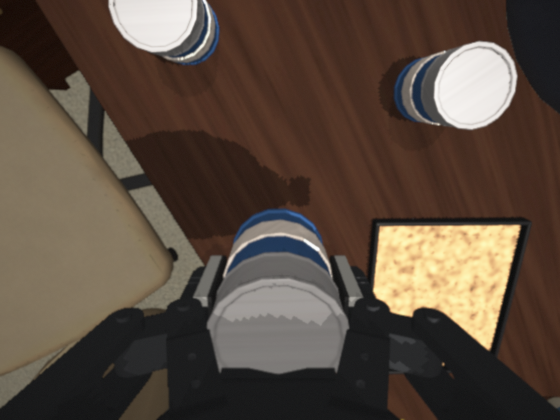

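Mean Fz was about −1.2 N, so this is a light tin. The lid is centred and level between the pads at (280,325). It goes to tray slot A.

```bash
python3 -m pendant '[12,0,30,0,0,0, 33,0,78,0,0,0, 53,0,126,0,0,0, 65,0,155,0,0,0, 65,0,155,0,0,0, 65,0,155,0,0,0]'
python3 - <<'E'
from h import *
im=get_image("wrist")
plan(.560,.060,.023)
cv2.imwrite("pics/w3.png",im[:,:,::-1])
E
```

```text
t: 4.6
tool_pos: [0.5601, 0.0608, 0.1333]
tool_rot: [[-0.838, 0.0, 0.545], [-0.545, 0.0, -0.838], [-0.0, -1.0, -0.0]]
ft_force: [0.1, 0.4, -1.4]
finger_gap: 0.049
t 4.65 pos [0.5601 0.0612 0.1333] shift mm [  0.8 110.3   1. ] turn y 0.4 tooly [ 0.  0. -1.] F [-0.18  0.69 -1.91] gap 0.049
```

View pics/w3.png

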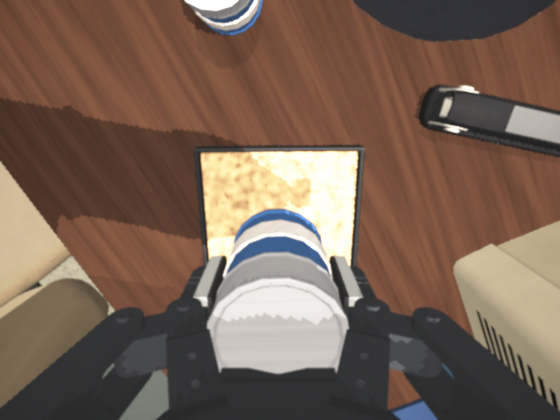

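Tin is centred across the tray (edges at columns 202 and 360). Lowering it.

```bash
python3 -m pendant '[0,30,1,0,0,0, 0,70,1,0,0,0, 0,97,1,0,0,0, 0,106,1,0,0,0, 0,110,1,0,0,0, 0,110,1,0,0,0, 0,110,1,0,0,0]'
python3 - <<'E'
from h import *
plan(.560,.060,.023)
E
```

```text
t: 5.52
tool_pos: [0.5614, 0.06, 0.0243]
tool_rot: [[-0.838, 0.002, 0.546], [-0.546, 0.001, -0.838], [-0.002, -1.0, 0.001]]
ft_force: [0.3, -0.7, -1.6]
finger_gap: 0.0493
t 5.53 pos [0.5614 0.06   0.0243] shift mm [ 1.2  1.3 -0.8] turn y 0.4 tooly [ 0.002  0.001 -1.   ] F [ 0.29 -0.71 -1.58] gap 0.0493
```

```bash
python3 -m pendant '[0,1,0,0,0,0, 0,2,0,0,0,0, 0,2,0,0,0,0, 0,2,0,0,0,0]'; python3 -m pendant '[0,0,0,0,0,0, 0,0,0,0,0,0]'
```

```text
t: 6.02
tool_pos: [0.5615, 0.0599, 0.0237]
tool_rot: [[-0.838, 0.003, 0.546], [-0.546, 0.0, -0.838], [-0.002, -1.0, 0.001]]
ft_force: [-5.2, 0.5, 12.2]
finger_gap: 0.049
t: 6.28
tool_pos: [0.5614, 0.0599, 0.0237]
tool_rot: [[-0.838, 0.003, 0.546], [-0.546, 0.0, -0.838], [-0.002, -1.0, 0.001]]
ft_force: [-5.5, 0.8, 12.5]
finger_gap: 0.0488
```

```bash
python3 -m pendant '[0,-1,0,0,0,0, 0,-1,0,0,0,0, 0,-1,0,0,0,0, 0,-1,0,0,0,0]' 100; python3 -m pendant '[0,-20,0,0,0,0, 0,-60,0,0,0,0, 0,-110,0,0,0,0, 0,-150,0,0,0,0, 0,-170,0,0,0,0, 0,-170,0,0,0,0]'
python3 - <<'E'
from h import *
im=get_image("wrist");s=get_state()
plan(.667,.176,.19)
for i in range(4): get_image("wrist"); print(np.round(get_state()["ft_force"],2))
cv2.imwrite("pics/w4.png",im[:,:,::-1])
print(proj("wrist",[.560,.060,.076],s),proj("wrist",[.5255,.0365,.012],s))
E
```

```text
t: 6.78
tool_pos: [0.5606, 0.0597, 0.0221]
tool_rot: [[-0.838, -0.0, 0.545], [-0.545, -0.0, -0.838], [0.0, -1.0, -0.0]]
ft_force: [-0.4, 0.2, -0.4]
finger_gap: 0.0854
t: 7.52
tool_pos: [0.5616, 0.0599, 0.1939]
tool_rot: [[-0.838, 0.003, 0.545], [-0.545, 0.001, -0.838], [-0.003, -1.0, 0.001]]
ft_force: [0.0, -0.2, -0.3]
finger_gap: 0.0852
t 7.58 pos [0.5607 0.0599 0.1923] shift mm [-152.4    2.4  -39.4] turn y 0.3 tooly [ 0.     0.001 -1.   ] F [ 0.31 -0.01  0.52] gap 0.0855
[-0.01  0.12 -0.53]
[-0.44 -0.45 -0.6 ]
[-0.43 -0.18 -0.72]
[-0.87  0.21 -0.88]
[277.41691161 202.10575777] [278.42602731 221.60764961]
```

View pics/w4.png

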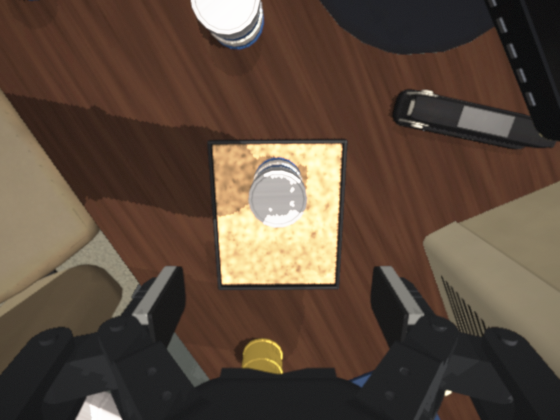

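The tin stands upright on the cork, lid at (278,197) against a prediction of (277,202). Next is the far tin.

```bash
python3 -m pendant '[-30,0,-8,0,0,0, -75,0,-19,0,0,0, -120,0,-31,0,0,0, -148,0,-38,0,0,0, -153,0,-39,0,0,0, -153,0,-39,0,0,0, -153,0,-39,0,0,0]'
python3 - <<'E'
from h import *
im=get_image("wrist");s=get_state()
plan(.667,.176,.018)
cv2.imwrite("pics/w5.png",im[:,:,::-1])
print(proj("wrist",[.667,.176,.072],s))
E
```

```text
t: 8.65
tool_pos: [0.6673, 0.1751, 0.1926]
tool_rot: [[-0.838, 0.0, 0.545], [-0.545, -0.0, -0.838], [-0.0, -1.0, 0.0]]
ft_force: [-0.3, -0.1, 0.2]
finger_gap: 0.0856
t 8.7 pos [0.6673 0.1751 0.1928] shift mm [ -0.2 174.8  -0.9] turn y 0.3 tooly [ 0.  0. -1.] F [ 0.07 -1.18  0.36] gap 0.0854
[276.90061047 199.61589583]
```

View pics/w5.png

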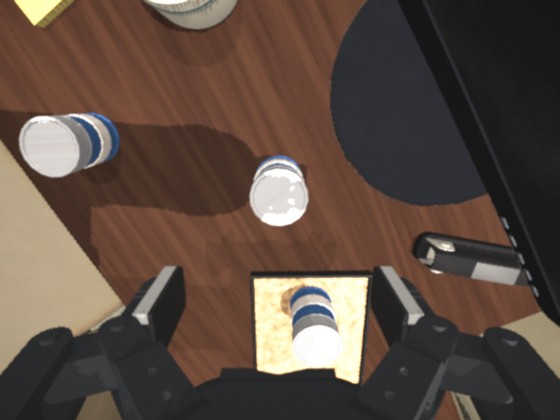

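Far tin's lid is at (279,196), predicted (277,200). Aligned, so I'll descend and grip.

```bash
python3 -m pendant '[0,50,0,0,0,0, 0,100,0,0,0,0, 0,140,0,0,0,0, 0,165,0,0,0,0, 0,174,0,0,0,0, 0,174,0,0,0,0]'
python3 -m pendant '[0,0,0,0,0,0, 0,0,0,0,0,0, 0,0,0,0,0,0, 0,0,0,0,0,0]' 30 60
python3 -m pendant '[0,-15,0,0,0,0, 0,-40,0,0,0,0, 0,-75,0,0,0,0, 0,-105,0,0,0,0, 0,-115,0,0,0,0, 0,-115,0,0,0,0, 0,-115,0,0,0,0, 0,-115,0,0,0,0]'
python3 - <<'E'
from h import *
F=[]
for i in range(8):
    im=get_image("wrist"); s=get_state(); F.append(s["ft_force"])
print(np.mean(F,0))
cv2.imwrite("pics/w6.png",im[:,:,::-1])
# slot B = centre - 0.042*(0.84,0.54)
plan(.490,.014,.133)
E
```

```text
t: 9.45
tool_pos: [0.6678, 0.1755, 0.0189]
tool_rot: [[-0.838, 0.0, 0.545], [-0.545, -0.0, -0.838], [-0.0, -1.0, 0.0]]
ft_force: [0.3, 0.6, 0.3]
finger_gap: 0.0858
t: 9.95
tool_pos: [0.6687, 0.1762, 0.02]
tool_rot: [[-0.838, 0.003, 0.546], [-0.546, 0.001, -0.838], [-0.003, -1.0, 0.001]]
ft_force: [-0.0, -0.4, 5.7]
finger_gap: 0.0489
t: 10.95
tool_pos: [0.667, 0.1756, 0.1316]
tool_rot: [[-0.838, -0.003, 0.545], [-0.545, -0.001, -0.838], [0.003, -1.0, -0.001]]
ft_force: [-0.1, 1.2, -2.8]
finger_gap: 0.0486
[ 0.11312148  0.11840586 -2.86512577]
t 11.35 pos [0.6677 0.1758 0.1333] shift mm [237.2   0.3  38.8] turn y 0.4 tooly [-0.  0. -1.] F [-0.18 -0.01 -3.18] gap 0.0487
```

View pics/w6.png

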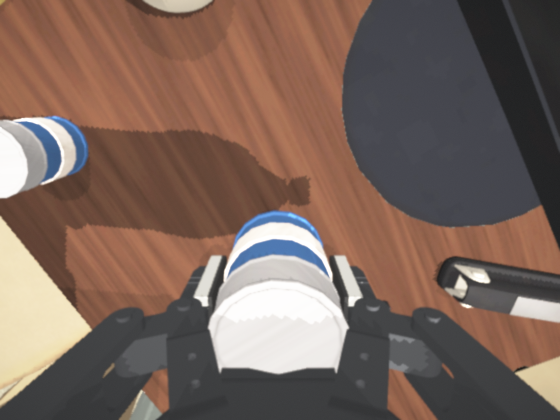

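Fz was about −2.9 N, roughly 0.27 kg. That is below the 3.7 N limit for a light tin, so it goes to tray slot B, carried higher over the first tin. I'll confirm the choice against the third tin.

```bash
python3 -m pendant '[20,-20,3,0,0,0, 60,-30,10,0,0,0, 110,-30,18,0,0,0, 160,-30,26,0,0,0, 210,-30,34,0,0,0, 237,-30,39,0,0,0, 237,-30,39,0,0,0, 237,-30,39,0,0,0]'
python3 - <<'E'
from h import *
im=get_image("wrist")
plan(.490,.014,.024)
cv2.imwrite("pics/w7.png",im[:,:,::-1])
E
```

```text
t: 12.35
tool_pos: [0.4908, 0.0141, 0.1637]
tool_rot: [[-0.838, 0.001, 0.545], [-0.545, 0.0, -0.838], [-0.001, -1.0, 0.0]]
ft_force: [-0.2, -0.3, -2.3]
finger_gap: 0.049
t 12.4 pos [0.4909 0.0143 0.1635] shift mm [  1.1 139.5  -0.3] turn y 0.4 tooly [ 0.001  0.    -1.   ] F [ 0.37 -0.45 -3.51] gap 0.0488
```

View pics/w7.png

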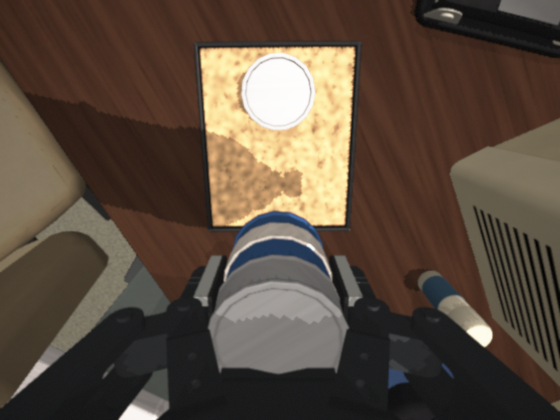

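```bash
python3 -m pendant '[0,40,0,0,0,0, 0,85,0,0,0,0, 0,120,0,0,0,0, 0,134,0,0,0,0, 0,138,0,0,0,0, 0,139,0,0,0,0, 0,139,0,0,0,0]'
python3 -m pendant '[0,1,0,0,0,0, 0,1,0,0,0,0, 0,1,0,0,0,0]'
```

```text
t: 13.28
tool_pos: [0.4913, 0.0142, 0.0254]
tool_rot: [[-0.838, 0.002, 0.546], [-0.546, 0.001, -0.838], [-0.002, -1.0, 0.001]]
ft_force: [1.0, -0.3, -1.9]
finger_gap: 0.0489
t: 13.65
tool_pos: [0.4908, 0.014, 0.0239]
tool_rot: [[-0.838, 0.001, 0.546], [-0.546, 0.0, -0.838], [-0.001, -1.0, 0.0]]
ft_force: [-1.8, -0.1, 2.9]
finger_gap: 0.0493
```

In contact at +2.9 N. Releasing and rising.

```bash
python3 -m pendant '[0,0,0,0,0,0, 0,0,0,0,0,0, 0,0,0,0,0,0, 0,0,0,0,0,0]' 100; python3 -m pendant '[0,-20,0,0,0,0, 0,-60,0,0,0,0, 0,-110,0,0,0,0, 0,-150,0,0,0,0, 0,-170,0,0,0,0, 0,-170,0,0,0,0, 0,-170,0,0,0,0]'
python3 - <<'E'
from h import *
im=get_image("wrist")
plan(.601,.356,.195)
F=[]
for i in range(4): get_image("wrist"); F.append(get_state()["ft_force"])
print(np.mean(F,0))
cv2.imwrite("pics/w8.png",im[:,:,::-1])
E
```

```text
t: 14.15
tool_pos: [0.4903, 0.0139, 0.0233]
tool_rot: [[-0.838, -0.0, 0.545], [-0.545, -0.0, -0.838], [0.0, -1.0, 0.0]]
ft_force: [0.0, -0.6, 0.6]
finger_gap: 0.0858
t: 15.02
tool_pos: [0.4896, 0.0139, 0.1922]
tool_rot: [[-0.838, -0.002, 0.545], [-0.545, -0.0, -0.838], [0.002, -1.0, -0.001]]
ft_force: [-0.1, -0.1, -0.1]
finger_gap: 0.0852
t 15.07 pos [0.4895 0.0138 0.192 ] shift mm [-280.    -3.4 -226.1] turn y 0.3 tooly [-0.002 -0.    -1.   ] F [ 0.43  0.02 -1.35] gap 0.0852
[-0.36274519  0.06468589 -0.2674018 ]
```

View pics/w8.png

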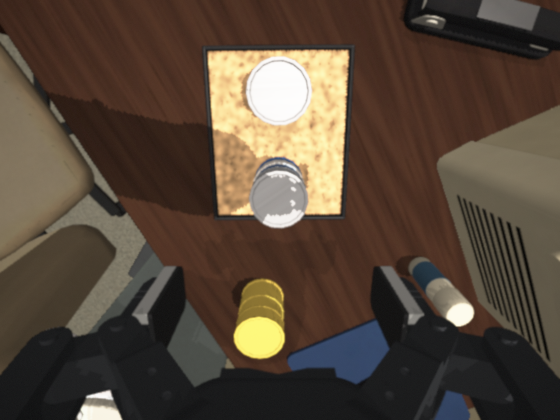

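Both tins stand upright on the cork, lids at (279,91) and (279,198). On to the left tin.

```bash
python3 -m pendant '[-30,0,-24,0,0,0, -75,0,-60,0,0,0, -120,0,-97,0,0,0, -165,0,-133,0,0,0, -210,0,-170,0,0,0, -255,0,-206,0,0,0, -280,-2,-226,0,0,0, -280,-2,-226,0,0,0]'
python3 -m pendant '[0,0,0,0,0,0, 0,0,0,0,0,0]'
python3 - <<'E'
from h import *
im=get_image("wrist");s=get_state()
plan(.601,.356,.018)
cv2.imwrite("pics/w9.png",im[:,:,::-1])
print(proj("wrist",[.601,.356,.072],s))
E
```

```text
t: 16.27
tool_pos: [0.6015, 0.3582, 0.1929]
tool_rot: [[-0.837, -0.002, 0.547], [-0.547, -0.002, -0.837], [0.003, -1.0, 0.0]]
ft_force: [-0.4, -0.6, 0.1]
finger_gap: 0.0854
t: 16.52
tool_pos: [0.6017, 0.355, 0.1957]
tool_rot: [[-0.839, 0.0, 0.545], [-0.545, 0.0, -0.839], [-0.0, -1.0, 0.0]]
ft_force: [0.3, -0.4, 0.9]
finger_gap: 0.085
t 16.57 pos [0.6017 0.3551 0.1959] shift mm [  0.2 177.9  -1.2] turn y 0.3 tooly [ 0.  0. -1.] F [-0.48 -0.24  0.86] gap 0.0852
[276.59542444 198.94693565]
```

View pics/w9.png

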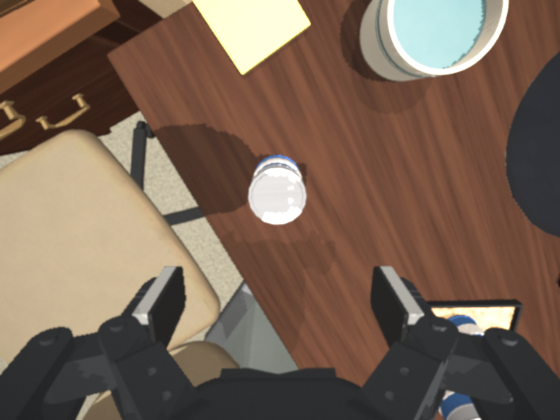

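Lid at (277,194), predicted (277,199). Gripping with more force this time, in case it is heavy.

```bash
python3 -m pendant '[0,50,-1,0,0,0, 0,100,-1,0,0,0, 0,140,-1,0,0,0, 0,165,-1,0,0,0, 0,177,-1,0,0,0, 0,177,-1,0,0,0]'
python3 -m pendant '[0,0,0,0,0,0, 0,0,0,0,0,0, 0,0,0,0,0,0, 0,0,0,0,0,0]' 30 80
python3 -m pendant '[0,-15,0,0,0,0, 0,-40,0,0,0,0, 0,-75,0,0,0,0, 0,-110,0,0,0,0, 0,-140,0,0,0,0, 0,-150,0,0,0,0, 0,-150,0,0,0,0, 0,-150,0,0,0,0]'
python3 - <<'E'
from h import *
F=[]
for i in range(10):
    im=get_image("wrist"); s=get_state(); F.append(s["ft_force"])
print(np.mean(F,0)); plan(.601,.356,.168)
cv2.imwrite("pics/w10.png",im[:,:,::-1])
cv2.imwrite("pics/t10.png",get_image("top")[:,:,::-1])
cv2.imwrite("pics/s10.png",get_image("scene")[:,:,::-1])
E
```

```text
t: 17.32
tool_pos: [0.6012, 0.3564, 0.0183]
tool_rot: [[-0.838, -0.0, 0.545], [-0.545, -0.0, -0.838], [0.001, -1.0, 0.0]]
ft_force: [0.7, -0.0, -0.2]
finger_gap: 0.0854
t: 17.82
tool_pos: [0.6022, 0.3575, 0.0202]
tool_rot: [[-0.838, 0.003, 0.546], [-0.546, 0.002, -0.838], [-0.003, -1.0, 0.0]]
ft_force: [0.6, -0.8, 5.5]
finger_gap: 0.0487
t: 18.82
tool_pos: [0.6002, 0.3565, 0.1659]
tool_rot: [[-0.838, -0.003, 0.545], [-0.545, -0.002, -0.838], [0.004, -1.0, -0.0]]
ft_force: [0.1, -0.7, -5.7]
finger_gap: 0.0488
[-0.18428824 -0.10568478 -4.94926818]
t 19.32 pos [0.6012 0.3569 0.1682] shift mm [0.6 0.2 0.6] turn y 0.3 tooly [-0. -0. -1.] F [ 0.16 -0.41 -4.76] gap 0.0481
```

View pics/w10.png

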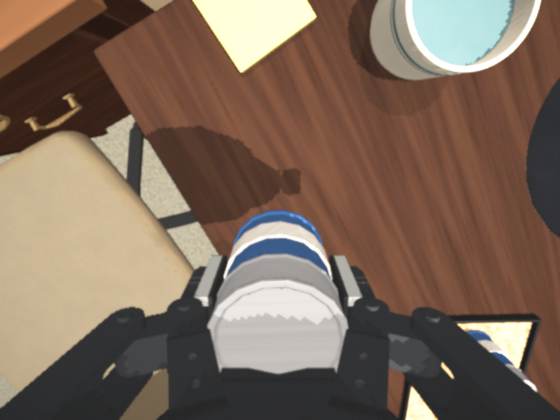

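View pics/t10.png

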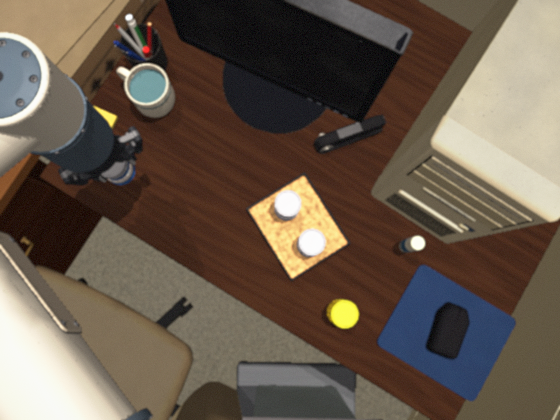

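View pics/s10.png

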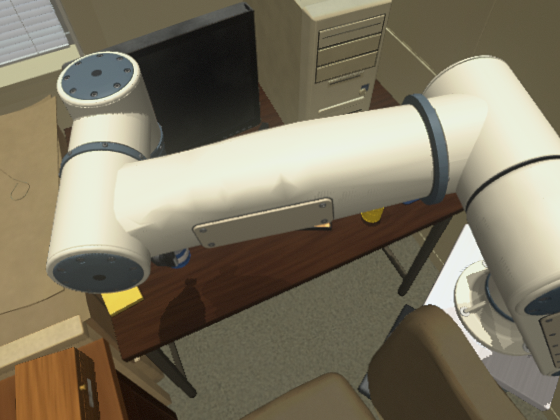

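Third tin reads about −4.9 N (0.5 kg), clearly the heaviest against 1.2 and 2.9 N. It hangs upright with its underside at about 0.15 m. In the top view the tray tins are at (287,205) and (311,242), and the glue and stapler look unmoved. I'll check the placings by numbers and the hold over half a second.

```bash
python3 -m pendant '[0,0,0,0,0,0, 0,0,0,0,0,0, 0,0,0,0,0,0, 0,0,0,0,0,0]'
python3 - <<'E'
from h import *
im=cv2.imread("pics/t10.png"); hsv=cv2.cvtColor(im,cv2.COLOR_BGR2HSV)
m=((hsv[:,:,1]<45)&(hsv[:,:,2]>190)).astype(np.uint8)
ty=np.array([.84,.54]);ty/=np.linalg.norm(ty);tx=np.array([ty[1],-ty[0]])
for c in cv2.findContours(m,cv2.RETR_EXTERNAL,cv2.CHAIN_APPROX_NONE)[0]:
    a=cv2.contourArea(c)
    if 120<a<800:
        (u,v),ax,_=cv2.fitEllipse(cv2.convexHull(c)); P=onz("top",(u,v),.076)[:2]; d=P-[.5255,.0365]
        print(np.round([u,v],1),np.round(ax,1),np.round(P,3),"tray frame mm",np.round([d@tx*1000,d@ty*1000],1))
b=cv2.imread("pics/top0.png")
d=cv2.absdiff(im,b).max(2)
print("stapler diff",d[110:155,310:388].max(),"glue diff",d[232:256,396:428].max())
plan(.6012,.3569,.1682)
E
```

```text
t: 19.92
tool_pos: [0.6012, 0.3569, 0.1683]
tool_rot: [[-0.838, 0.0, 0.545], [-0.545, 0.0, -0.838], [-0.0, -1.0, 0.0]]
ft_force: [0.1, -0.9, -5.7]
finger_gap: 0.0484
[417.5 242.5] [13.  14.1] [ 0.493 -0.183] tray frame mm [ 167.2 -146.5]
[311.6 241.8] [26.3 26.7] [0.489 0.015] tray frame mm [ -1.6 -42.5]
[287.7 203. ] [25.8 26.8] [0.561 0.061] tray frame mm [-1.6 42.9]
[ 77.1 119.6] [ 22.8 127. ] [0.711 0.466] tray frame mm [-261.6  388.1]
[143.   80.8] [42.9 51.8] [0.791 0.346] tray frame mm [-116.3  390.7]
[ 0.8 78.4] [89.8 96. ] [0.788 0.619] tray frame mm [-348.   536.2]
stapler diff 27 glue diff 35
t 19.93 pos [0.6012 0.3569 0.1683] shift mm [-0.   0.1 -0. ] turn y 0.4 tooly [ 0.  0. -1.] F [ 0.07 -0.89 -5.72] gap 0.0484
```

```bash
python3 - <<'E'
from h import *
a=get_image("wrist").astype(int)[:,:,::-1]; b=cv2.imread("pics/w10.png").astype(int)
print("held tin region mean diff",abs(a-b)[210:370,215:345].mean(), get_state()["t"])
hand_in()
E
```

```text
held tin region mean diff 0.427900641025641 19.975
the job is handed in; nothing more can be done
```

I handed the job in at about 20 s. The heaviest tin is held up in the gripper and the two lighter ones stand upright on the tray. `hand_in` reported no verdict.

- **Weighing:** the force readings averaged about 1.2 N for the near tin, 2.9 N for the far tin and 4.9 N for the left tin. The sensor wandered by roughly 0.5 to 1 N (the last single reading of the left tin was 5.7 N), but the gaps are larger than that.
- **Light tins:** the last top view puts them at (−2, −43) and (−2, +43) mm in the tray's frame, well within the limits. Both were released; the wrist views showed them upright.
- **Heaviest tin:** it is upright with its underside about 0.15 m above the desk, gripped at 80 N. The wrist pictures taken before and after the hold show no slip.
- **Bystanders:** the glue stick's cap was measured at the same spot as at the start. I checked the stapler only by eye and by comparing pictures, and saw no shift. The yellow tin was not touched.

While setting down the first tin, the arm pressed it onto the tray at about 12 N for a moment, below the 40 N limit. No check failed.

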